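# Find the high spot of an eccentric with a dial indicator

### The job

Lower the dial indicator by pressing down the round knob on its top until its carriage rests on the stop ring of the column, so that the sprung plunger bears on the eccentric collar of the shaft. Then turn the shaft in its V-blocks by the four-spoked star at its end, either way, until the indicator shows its highest reading (pointer straight up), and leave it there with the shaft lying in both V-blocks.

Things in the scene. Friction and masses are not known exactly. Their poses are not given: they have to be found in the camera images.
- fixture: Fixed fixture, place and yaw vary: dark ground plate, two steel V-blocks, a column. Origin on the table below the shaft's axis; own y along the shaft towards the star, x towards the column, z up. Shaft axis 95 mm above the table. V-blocks 24 mm thick, 70 mm wide (x), at y = +55 and -92 mm, dark stirrups over them up to 125 mm. Column 20 mm thick at x = +80, y = -35 mm, top at 275 mm.
- shaft: Loose steel shaft, 240 mm long, 32 mm thick, 0.9 kg, lying in both V-blocks under loose stirrup clamps (1.5 mm clear); origin on its axis, own y along it. Oiled: turns on 0.5 to 2 N at the spoke ends and stays at any angle. The eccentric collar on it (60 mm diameter, 5 mm off centre, at y = -35 mm) is clamped at an unknown angle; its high spot starts at least 57 degrees away from the top.
- star_center (a point): Centre of the four-spoked star on the shaft's end. Own y is the shaft's axis; the smooth spokes (12 mm thick, 20 mm balls at the ends) run along own +x, -x, +z, -z and reach 74 mm from the axis; at the start two are level, two upright. A closed gripper reaching down between two spokes can push the upper spoke over sideways, about a quarter turn a stroke.
- star_seat (a point): Fixed point of the fixture at x = 0, y = +110 mm, 95 mm above the table: the star's centre lies here while the shaft lies properly in both V-blocks. Axes as the fixture's.
- knob_top (a point): Centre of the flat top of the black press knob (40 mm diameter, 14 mm high) above the dial, on the indicator carriage. It is 254 mm above the table when the carriage is down on its stop, 294 mm when fully raised.
- carriage (a joint): How far the indicator carriage has been lowered, in m: 0 raised, 0.040 down on the stop ring of the column. Starts between 0 and 0.012, slides stiffly (5 to 10 N down on the knob moves it) and stays where it is left.
- plunger (a joint): How far the sprung plunger is pressed in, in m: 0 free. With the carriage on its stop it reads 0.004 over the eccentric's low spot and 0.014 over its high spot: 0.009 + 0.005 cos(angle of the high spot from the top). Spring 0.6 N plus 150 N/m.
- pointer (a joint): Angle in rad of the dial's black pointer (dial 67 mm diameter, white face towards the fixture's -x), clockwise seen from the robot: 300 rad/m times the plunger. 4.2 (straight up, at the broad mark) over the high spot, 1.2 over the low spot, 0 with the plunger free.

How it is judged:
By the outcome, as a careful person would: the job done as asked, in the order asked, and still so for the second after the job is handed in, with the robot touching nothing.
It also fails if it takes over 72 s, if anything falls off the work surface, if the arm or the gripper's body presses on something with over 40 N, if the wrist force passes 120 N, or if a joint passes its speed limit or range.

### The arm

A 6-joint arm with a two-finger parallel gripper is mounted at the origin on a cart in front of the work surface, level with it; the furniture and walls round the work are solid. World frame = base frame: x ahead of the robot, y to its left, z up, the work surface at z = 0. Lengths are in mm, angles in rad, forces in N, time in s.
With the tool pointing down it reaches from about 325 to 900 mm from the base axis. Payload 6.1 kg.
Tool frame: the origin (TCP) lies midway between the tips of the shut fingers; the grasp point (between the pads) lies 19 mm behind it; z points along the fingers, y is the line along which they close (so a half turn about z gives the same grasp; the last joint's range is limited). The gripper opens to 85 mm and grips with 20 to 120 N. Pads are 22 mm wide; open, the fingers measure 114 mm over their backs; the gripper's body (76 mm by 85 mm) begins 54 mm behind the grasp point. The pads swing forward as they close: fully open they stand 13 mm farther back than shut.
Start: joints at [1.04, 0.22, 1.526, -0, 1.395, -0.126], TCP at [246.144, 574.481, 231.3] pointing down, gripper open.
Joint ranges: [-2.98, 2.98], [-0.91, 2.08], [0.09, 2.57], [-1.24, 4.39], [0.2, 2.65], [-2.68, 2.68]. Speed limits (rad/s): [2.57, 2.57, 3.01, 3.14, 3.14, 3.14].

### API

Orientations are given as a unit quaternion [x, y, z, w].
In Python, from workcell import manip gives the robot as it stands. The module is installed in compiled form; this text tells all that it offers.
- The arm moves only by the shell command python3 -m handwheel 'ROWS' [FORCE]. ROWS is text: rows parted by semicolons, each of 7 numbers parted by spaces: the shift along the tool's x, y, z in mm, then the turn, a rotation vector about the tool's x, y, z in degrees, then the closure, from 0 (fully open) to 1 (shut). A call has 1 to 20 rows; each row shifts and turns the commanded pose from where the row before left it, along the tool's axes as they then stand; what a row does not reach is not made up. A row lasts 1/10 s, in which the tool goes at most 50 mm and 8.59 degrees, less where a joint would pass 70% of its speed; a pose out of reach is approached as far as the arm can. A call is refused whole if a number of a shift passes 50 or a number of a turn 8.59, either way. A call with a gripper value outside its range is refused whole. The fingers move at their own pace and stop on an object; FORCE is the grip in N (left out, the last holds). Time passes only in rows, so rows that do not move let the fingers close. It gives the time, the measured TCP pose, the force, the opening and the grip force at its end, in the units of the state.
- manip.get_state(): the state, without advancing time (a new reading comes with each control period).
- manip.snapshot(name): name is "scene" or "top" or "wrist"; returns a dict with "image" (420x560x3 uint8, red, green, blue), "range_z" (420x560 float32, mm along the optical axis (not along the pixel's ray), 0 where there is no reading), "mtx" (3x3 intrinsics, pixels), "world_from_camera" (4x4, takes a point from camera to world coordinates). Camera axes: x right, y up, looking along -z (the intrinsics and any distortion apply to the point x, -y, -z); pixel columns grow to the right and rows downward; lengths in mm; the calibration is good to about 2 mm. A picture is of the moment at which its call begins.
- manip.hand_in(): hands the job in; it is judged then, once.
The state is a dict: "time": time; "joints": joint angles; "joint_vel": joint speeds; "effort": joint torques, N m; "tool_pos": TCP position; "eef_rot": TCP orientation; "contact_force": force on the tool from outside, world axes, zero at the start; "torque": the same for the moment, N m; "opening": opening from 0.0 (shut) to 1.0 (fully open); "gripper_force": force on a finger pad.
Only numpy, scipy, OpenCV 4.12 (cv2) and the standard library are available. Lean on these libraries where they do the work, as an engineer would, in place of code of your own. Each camera call takes 0.05 s, during which the arm holds its last target. There are 200 camera calls.

## Working session

There is one attempt and no reset: what is moved stays moved. The work goes in short steps, Python scripts to look and compute and a shell command to move; the robot and the scene stay as the last step left them, time stands still between calls to the robot, and variables do not carry over. Pictures are saved under pics/ and viewed, at most 10 in all, crops included, and the job is handed in when it is done.

```bash
mkdir -p pics
cat > h.py <<'E'
import numpy as np, cv2
from workcell import manip
from scipy.spatial.transform import Rotation as R
def snap(n):
    s=manip.snapshot(n); im=s["image"]; z=s["range_z"]; K=s["mtx"]; T=s["world_from_camera"]
    v,u=np.mgrid[0:z.shape[0],0:z.shape[1]]
    p=np.stack([(u-K[0,2])/K[0,0]*z,-(v-K[1,2])/K[1,1]*z,-z],-1)
    P=p@T[:3,:3].T+T[:3,3]; P[z==0]=np.nan
    return im,P,s
def save(im,f): cv2.imwrite(f,cv2.cvtColor(im,cv2.COLOR_RGB2BGR))
E
python3 - <<'E'
from h import *
a,P,s=snap("scene"); b,Q,t=snap("top")
save(np.vstack([a,b])[:, :] if 0 else cv2.resize(np.hstack([a,b]),(800,300)),"pics/a.png")
save(a,"pics/scene.png");save(b,"pics/top.png")
np.savez("d.npz",P=P,Q=Q)
st=manip.get_state();print(st["tool_pos"],st["eef_rot"],s["world_from_camera"],t["world_from_camera"])
E
```

```text
[245.86571222 574.00032297 230.28048475] [ 2.01011061e-01  9.79588572e-01 -8.41144641e-04 -2.73784576e-04] [[-7.37038128e-01  4.99567414e-01 -4.55200171e-01  1.82974757e+02]
 [-6.75707510e-01 -5.58565069e-01  4.81065925e-01  4.59147876e+02]
 [-1.39340547e-02  6.62146103e-01  7.49245207e-01  8.18719788e+02]
 [ 0.00000000e+00  0.00000000e+00  0.00000000e+00  1.00000000e+00]] [[-3.63524032e-03  9.81425968e-01 -1.91806816e-01  4.16952594e+02]
 [-9.99993028e-01 -3.73142183e-03 -1.40241630e-04  5.68807451e+01]
 [-8.53348916e-04  1.91804969e-01  9.81432690e-01  1.03757793e+03]
 [ 0.00000000e+00  0.00000000e+00  0.00000000e+00  1.00000000e+00]]
```

View pics/scene.png

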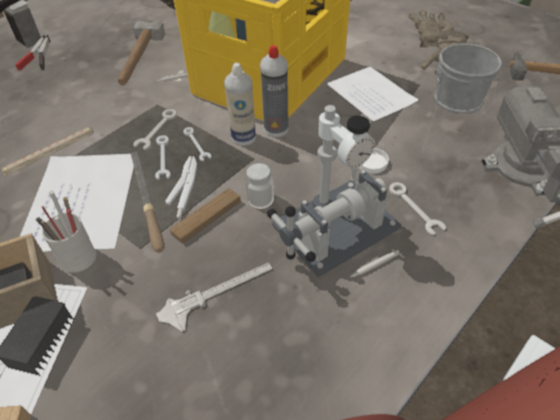

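View pics/top.png

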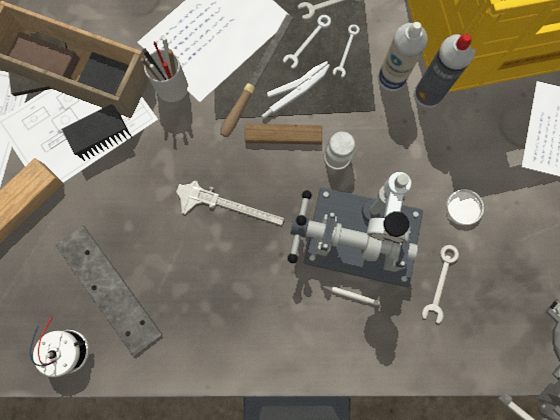

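The scene view shows the fixture at centre-right: knob near (357,125), star near (290,230). In the top view the knob is at (396,224), the star's level balls at (307,195) and (294,260), its top ball at (301,227), and the column cap at (399,182).

Run:
```python
from h import *
d=np.load("d.npz");P=d["P"];Q=d["Q"]
def at(M,u,v,r=2): return np.nanmedian(M[v-r:v+r+1,u-r:u+r+1].reshape(-1,3),0).round(1)
for n,u,v in [("knob",396,224),("ballL",307,195),("ballR",294,260),("balltop",301,227),("cap",399,182),("shaft",325,230),("shaft2",350,236)]: print(n,at(Q,u,v))
im=cv2.imread("pics/top.png")
kn=(Q[...,2]>235)&(im.max(-1)<50); ys,xs=np.where(kn[190:260,370:430]); 
pk=Q[190:260,370:430][ys,xs]; print("knob",len(ys),np.median(pk,0),pk[:,:2].min(0),pk[:,:2].max(0))
save=cv2.imwrite("pics/top2.png",cv2.resize(im[160:300,270:450],None,fx=4,fy=4,interpolation=2))
print("world bbox z>20 near", )
```

```text
knob [ 548.8 -123.5  293.4]
ballL [640.    2.  104.6]
ballR [514.9  28.6 102.8]
balltop [574.   15.  115.1]
cap [ 620.4 -136.3  274.8]
shaft [568.  -30.  120.9]
shaft2 [558.1 -78.6 111.3]
knob 478 [ 548.80132    -123.32783922  293.47053674] [ 531.08096482 -143.50032971] [ 567.68943571 -104.88290373]
world bbox z>20 near
```

Run:
```python
from h import *
im,P,s=snap("wrist");save(im,"pics/w.png");print(s["world_from_camera"].round(2))
```

```text
[[ 3.9000e-01 -8.8000e-01 -2.6000e-01  1.7805e+02]
 [ 9.2000e-01  3.8000e-01  1.1000e-01  6.0258e+02]
 [-0.0000e+00 -2.9000e-01  9.6000e-01  3.7417e+02]
 [ 0.0000e+00  0.0000e+00  0.0000e+00  1.0000e+00]]
```

View pics/top2.png

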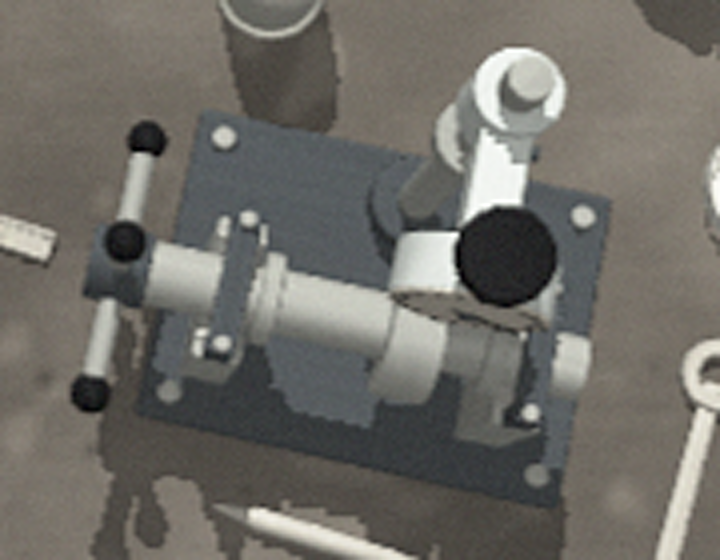

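The crop shows the star's level balls and the knob clearly. Balls at (640,2) and (515,29) give a fixture yaw of about -12° and the star centre at about (577,15). The knob at (549,-123) and z 293 then sits near fixture (0,-35), as it should. Now I'll lift, turn about 11° and go above the knob.

```bash
python3 -m handwheel '0 0 -45 0 0 -5.6 1;0 0 -45 0 0 -5.6 1;-27.5 -38.7 0 0 0 0 1;-27.5 -38.7 0 0 0 0 1;-27.5 -38.7 0 0 0 0 1;-27.5 -38.7 0 0 0 0 1;-27.5 -38.7 0 0 0 0 1;-27.5 -38.7 0 0 0 0 1;-27.5 -38.7 0 0 0 0 1;-27.5 -38.7 0 0 0 0 1;-27.5 -38.7 0 0 0 0 1;-27.5 -38.7 0 0 0 0 1;-27.5 -38.7 0 0 0 0 1;-27.5 -38.7 0 0 0 0 1;-27.5 -38.7 0 0 0 0 1;-27.5 -38.7 0 0 0 0 1;-27.5 -38.7 0 0 0 0 1;-27.5 -38.7 0 0 0 0 1;0 0 0 0 0 0 1;0 0 0 0 0 0 1'
cat > st.py <<'E'
from h import *
s=manip.get_state(); r=R.from_quat(s["eef_rot"]).as_matrix()
print(s["time"],s["tool_pos"].round(1) if hasattr(s["tool_pos"],"round") else s["tool_pos"],r.round(3).tolist(),s["contact_force"],s["opening"])
E
python3 st.py
```

```text
time: 2.15
tool_pos: [547.6, -123.4, 320.3]
eef_rot: [0.106, 0.994, 0.0, -0.001]
contact_force: [0.0, -0.1, -0.4]
opening: -0.0
gripper_force: 0.0
2.15 [ 547.6 -123.4  320.3] [[-0.978, 0.21, -0.002], [0.21, 0.978, 0.001], [0.002, 0.001, -1.0]] [ 0.02230644 -0.13057367 -0.37163646] -0.00044924737221861054
```

```bash
python3 -m handwheel '0 0 12 0 0 0 1;0 0 10 0 0 0 1;0 0 4 0 0 0 1;0 0 4 0 0 0 1;0 0 4 0 0 0 1;0 0 4 0 0 0 1;0 0 4 0 0 0 1;0 0 4 0 0 0 1;0 0 4 0 0 0 1;0 0 4 0 0 0 1;0 0 3 0 0 0 1;0 0 2 0 0 0 1;0 0 1 0 0 0 1;0 0 1 0 0 0 1;0 0 0 0 0 0 1;0 0 0 0 0 0 1'
```

```text
time: 3.75
tool_pos: [547.9, -123.0, 260.2]
eef_rot: [0.105, 0.995, -0.0, 0.0]
contact_force: [1.6, 0.8, 1.4]
opening: 0.003
gripper_force: 1.2
```

```bash
python3 -m handwheel '0 0 2 0 0 0 1;0 0 2 0 0 0 1;0 0 1 0 0 0 1;0 0 1 0 0 0 1;0 0 1 0 0 0 1;0 0 0 0 0 0 1'
```

```text
time: 4.35
tool_pos: [547.9, -123.0, 254.0]
eef_rot: [0.105, 0.995, -0.0, 0.0]
contact_force: [-1.0, 1.9, 7.0]
opening: 0.002
gripper_force: 3.3
```

```bash
python3 -m handwheel '0 0 1 0 0 0 1;0 0 1 0 0 0 1;0 0 0 0 0 0 1'
```

```text
time: 4.65
tool_pos: [547.9, -123.0, 253.9]
eef_rot: [0.104, 0.995, -0.001, 0.001]
contact_force: [-5.0, 2.8, 16.2]
opening: 0.0
gripper_force: 7.8
```

The carriage is on its stop: the force rises at z=254. Next I'll lift, back off and tilt so the wrist camera sees the dial face.

```bash
python3 -m handwheel '0 0 -10 0 0 0 1;0 0 -30 0 0 0 1;28 38 0 0 0 0 1;28 38 20 0 0 0 1;0 0 0 0 -8.5 0 1;0 0 0 0 -8.5 0 1;0 0 0 0 -8.5 0 1;0 0 0 0 -8.5 0 1;0 0 0 0 0 0 1;0 0 0 0 0 0 1'
python3 - <<'E'
from h import *
im,P,s=snap("wrist");save(im,"pics/w1.png");print(s["mtx"].round(1).tolist());np.savez("w1.npz",im=im,P=P)
E
```

```text
time: 5.65
tool_pos: [508.9, -37.9, 271.9]
eef_rot: [0.1, 0.951, -0.031, 0.29]
contact_force: [1.2, -1.6, 1.4]
opening: -0.001
gripper_force: 0.0
[[300.3, 0.0, 275.5], [0.0, 300.3, 210.5], [0.0, 0.0, 1.0]]
```

View pics/w1.png

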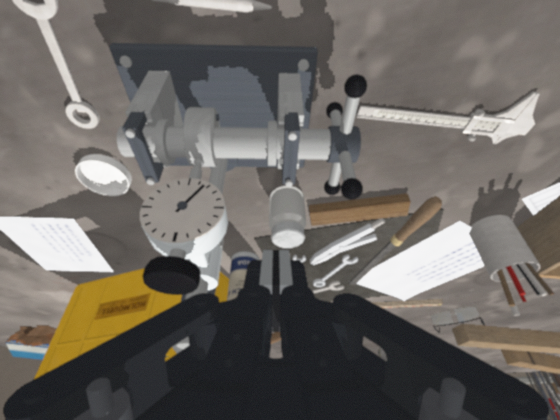

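The upside-down wrist view shows the dial centre at (182,205), pointer tip at (204,184) and the broad mark near (176,243). The collar is at (200,140) and the star at (345,140). I'll measure the pointer and the collar offset from depth.

```bash
cat >> h.py <<'E'
c,sn=np.cos(np.radians(-12)),np.sin(np.radians(-12))
F=np.array([[c,-sn,0],[sn,c,0],[0,0,1]]); O=np.array([577.5,15.3,0])-110*F[:,1]
def fix(P): return (P-O)@F
def pointer(im,P):
    Q=fix(P); g=im.astype(float).mean(-1)
    # dial face: bright, near facing -x, z 165..235
    m=(abs(Q[...,1]+35)<36)&(abs(Q[...,2]-200)<50)&(Q[...,0]<-3)&(g>150)
    q=Q[m]; xm=np.median(q[:,0]); face=(abs(Q[...,0]-xm)<4)
    m&=face; q=Q[m]; hull=cv2.minEnclosingCircle(q[:,1:].astype(np.float32)); (cy,cz),r=hull
    d=np.hypot(Q[...,1]-cy,Q[...,2]-cz)
    return Q,g,face,d,cy,cz,r,xm
E
python3 - <<'E'
from h import *
w=np.load("w1.npz"); im,P=w["im"],w["P"]
Q,g,face,d,cy,cz,r,xm=pointer(im,P); print("dial",cy,cz,r,xm)
for u,v in [(182,205),(204,184),(176,243)]: print(u,v,np.nanmedian(Q[v-1:v+2,u-1:u+2].reshape(-1,3),0).round(1),im[v,u])
from scipy.optimize import least_squares
m=(abs(Q[...,1]+35)<5)&(Q[...,2]>60)&(Q[...,2]<140)&(abs(Q[...,0])<40); q=Q[m]
m2=(abs(Q[...,1]-15)<12)&(Q[...,2]>70)&(Q[...,2]<140)&(abs(Q[...,0])<30); s=Q[m2]
for n,a,r0 in (("collar",q,30),("shaft",s,16)):
    f=least_squares(lambda p:np.hypot(a[:,0]-p[0],a[:,2]-p[1])-r0,[0,95],loss="soft_l1");print(n,len(a),f.x)
E
```

```text
dial -24.660091400146484 213.7387237548828 30.612300872802734 -7.712811868729807
182 205 [-14.4 -31.5 195.2] [57 62 65]
204 184 [-10.9 -18.5 168.1] [133 128 125]
176 243 [ -9.3 -31.1 227.7] [151 152 151]
collar 604 [-3.00991928 92.92133796]
shaft 726 [ 1.20684933 96.03277799]
```

The collar is offset (-4.2,-3.1) mm from the shaft axis. That puts the high spot about 125° from the top on the -x side, which agrees with the pointer at about 1.85 rad. So the upper spoke has to go over towards +x by about 125°, in two strokes. I'll untilt and move above the star.

```bash
python3 -m handwheel '0 0 0 0 8.5 0 1;0 0 0 0 8.5 0 1;0 0 0 0 8.5 0 1;0 0 0 0 8.5 0 1;-13 33 0 0 0 0 1;-13 33 0 0 0 0 1;0 0 40 0 0 0 1;0 0 40 0 0 0 1;0 0 0 0 0 0 1'
python3 st.py
python3 - <<'E'
from h import *
p=np.array(manip.get_state()["tool_pos"]);print(fix(p))
im,P,s=snap("top"); save(cv2.resize(im[160:290,270:450],None,fx=4,fy=4),"pics/t3.png")
Q=fix(P);g=im.mean(-1)
m=(g<60)&(abs(Q[...,1]-110)<22)&(abs(Q[...,0])<90)&(Q[...,2]>20)&(Q[...,2]<110); n,l,st,ce=cv2.connectedComponentsWithStats(m.astype(np.uint8))
for i in range(1,n):
    if st[i,4]>8: print(st[i,4],Q[l==i].mean(0).round(1))
E
```

```text
time: 6.6
tool_pos: [547.1, 21.5, 186.0]
eef_rot: [0.104, 0.995, -0.0, -0.006]
contact_force: [0.2, 0.4, -1.8]
opening: -0.0
gripper_force: 0.0
6.6 [547.1  21.5 186. ] [[-0.978, 0.208, -0.012], [0.208, 0.978, 0.001], [0.012, -0.002, -1.0]] [ 0.2134427   0.44187524 -1.7690779 ] -0.00041781338121533833
[-31.03874588 109.7746664  186.00258901]
66 [-62.9 114.2 103. ]
```

```bash
python3 -m handwheel '0 0 33 0 0 0 1;0 0 33 0 0 0 1;-7 0 0 0 0 0 1;-7 0 0 0 0 0 1;-5 0 -1.5 0 0 0 1;-5 0 -1.5 0 0 0 1;-7 0 -1.4 0 0 0 1;-7 0 -1.4 0 0 0 1;0 0 0 0 0 0 1'
```

```text
time: 7.55
tool_pos: [586.8, 13.4, 132.6]
eef_rot: [0.105, 0.995, 0.0, 0.001]
contact_force: [-1.4, -0.6, 0.7]
opening: 0.0
gripper_force: 0.8
```

```bash
python3 -m handwheel '-6 0 3 0 0 0 1;-6 0 3 0 0 0 1;-6 0 3 0 0 0 1;-5.5 0 6 0 0 0 1;-5 0 6 0 0 0 1;0 0 0 0 0 0 1'; python3 -m handwheel '0 0 -25 0 0 0 1;0 0 -45 0 0 0 1;30 0 -45 0 0 0 1;40 0 0 0 0 0 1;0 0 0 0 0 0 1'
python3 - <<'E'
from h import *
print(fix(np.array(manip.get_state()["tool_pos"])))
im,P,s=snap("wrist"); save(im,"pics/w4.png"); np.savez("w4.npz",im=im,P=P)
E
```

```text
time: 8.15
tool_pos: [614.6, 7.4, 109.9]
eef_rot: [0.105, 0.995, -0.0, 0.001]
contact_force: [0.1, -0.1, -0.1]
opening: -0.002
gripper_force: 0.1
time: 8.65
tool_pos: [544.4, 22.7, 222.6]
eef_rot: [0.104, 0.995, 0.0, -0.0]
contact_force: [0.0, -0.2, -0.4]
opening: -0.002
gripper_force: 0.0
[-33.94520632 110.32644819 222.57868804]
```

View pics/w4.png

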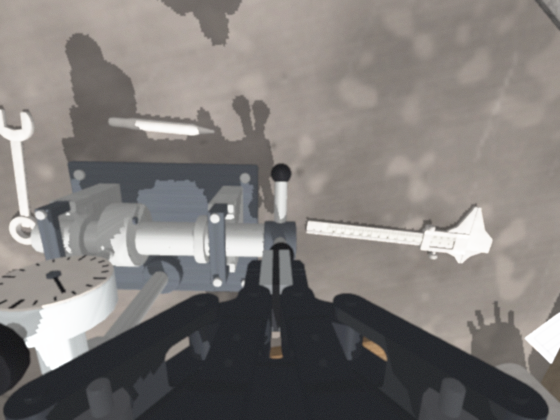

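The wrist view shows the star's near ball at (281,173), the dial at the lower left, and the pointer running from (55,274) to about (65,292), now mostly towards the knob. I'll measure the ball and the pointer.

Run:
```python
from h import *
w=np.load("w4.npz"); im,P=w["im"],w["P"];Q=fix(P)
m=np.zeros(im.shape[:2],bool); m[160:186,270:293]=1; m&=(im.mean(-1)<60)&(Q[...,2]>60)
q=Q[m];print(len(q),q.mean(0),q.max(0))
from scipy.optimize import least_squares
f=least_squares(lambda p:np.linalg.norm(q-p,axis=1)-10,q.mean(0)-[0,0,8]);b=f.x;print("ball",b,"angle above level deg",np.degrees(np.arctan2(b[2]-95,-b[0])))
for u,v in [(55,274),(65,292),(58,281)]:print(Q[v,u],im[v,u])
sx=fix(P); m=(abs(Q[...,1]+35)<5)&(Q[...,2]>60)&(Q[...,2]<140)&(abs(Q[...,0])<40);a=Q[m]
print("collar",len(a),least_squares(lambda p:np.hypot(a[:,0]-p[0],a[:,2]-p[1])-30,[0,95],loss="soft_l1").x)
m=(abs(Q[...,1]-15)<12)&(Q[...,2]>70)&(Q[...,2]<140)&(abs(Q[...,0])<30);a=Q[m]
print("shaft",least_squares(lambda p:np.hypot(a[:,0]-p[0],a[:,2]-p[1])-16,[0,95],loss="soft_l1").x)
```

```text
257 [-61.81956785 114.0657403   90.44301707] [-54.56797083 122.33674183  93.62526121]
ball [-59.91981487 114.71738807  82.83664379] angle above level deg -11.47477669560398
[-13.74333696 -30.61785443 194.81067022] [64 67 72]
[-10.8926285  -13.85603398 211.13445625] [117 113 109]
[-12.73201927 -24.10762067 201.74056232] [38 38 40]
collar 618 [-3.90269118 98.7467705 ]
shaft [ 1.16605363 95.93928918]
```

The star turned about 79°. The pointer gives φ=-46°, so the high spot is about 62° from the top on the -x side. The pointer's start value (about 142°) minus 79° also gives about 63°. The upper spoke now stands at -11.5° and must go to about +51°, which means TCP x of about +18 at z 125.

```bash
python3 -m handwheel '8 4 20 0 0 0 1;0 0 40 0 0 0 1;0 0 38 0 0 0 1;0 0 0 0 0 0 1;-7 0 0 0 0 0 1;-7 0 0 0 0 0 1;-7 0 0 0 0 0 1;-7 0 0 0 0 0 1;-7 0 0 0 0 0 1;-7 0 0 0 0 0 1;-7 0 0 0 0 0 1;-4 0 0 0 0 0 1;0 0 0 0 0 0 1;0 0 0 0 0 0 1'; python3 -c "
from h import *
print(fix(np.array(manip.get_state()['tool_pos'])))"
```

```text
time: 10.1
tool_pos: [590.1, 16.8, 123.4]
eef_rot: [0.104, 0.995, 0.0, -0.003]
contact_force: [-9.3, 2.2, 1.4]
opening: -0.002
gripper_force: 4.5
[ 12.05483736 114.11878805 123.3862835 ]
```

```bash
python3 -m handwheel '-3 0 0 0 0 0 1;0 0 0 0 0 0 1;0 0 0 0 0 0 1'; python3 -c "
from h import *
print(fix(np.array(manip.get_state()['tool_pos'])))"; python3 -m handwheel '5 0 0 0 0 0 1;5 0 -30 0 0 0 1;0 0 -45 0 0 0 1;0 0 -45 0 0 0 1;28 -35 -25 0 0 0 1;28 -35 0 0 0 0 1;0 0 0 0 -8.5 0 1;0 0 0 0 -8.5 0 1;0 0 0 0 -8.5 0 1;0 0 0 0 -8.5 0 1;0 0 0 0 0 0 1;0 0 0 0 0 0 1'
python3 - <<'E'
from h import *
im,P,s=snap("wrist"); save(im,"pics/w5.png"); np.savez("w5.npz",im=im,P=P)
E
```

```text
time: 10.4
tool_pos: [594.3, 16.0, 124.1]
eef_rot: [0.104, 0.995, 0.0, -0.001]
contact_force: [-6.3, 1.1, 2.3]
opening: -0.002
gripper_force: 3.1
[ 16.32206236 114.19966125 124.12230133]
time: 11.6
tool_pos: [517.1, -38.6, 270.1]
eef_rot: [0.1, 0.951, -0.031, 0.291]
contact_force: [0.4, 0.1, 1.4]
opening: -0.004
gripper_force: 0.0
```

View pics/w5.png

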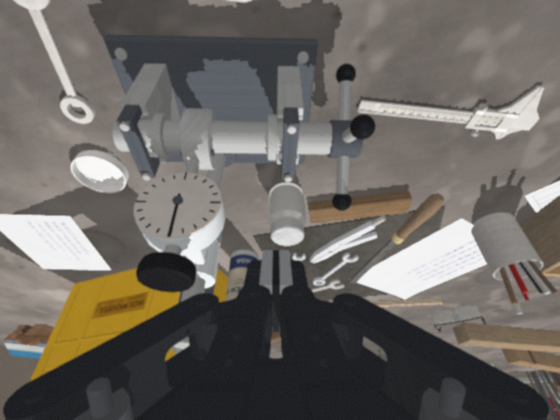

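The wrist view shows the pointer nearly up, from hub (178,200) to tip (169,236). The star's balls are at (346,74), (361,126) and (342,202). I'll measure the star, the pointer against the broad mark, and the collar.

Run:
```python
from h import *
from scipy.optimize import least_squares
w=np.load("w5.npz"); im,P=w["im"],w["P"];Q=fix(P);g=im.mean(-1)
for u,v in [(346,74),(361,126),(342,202)]:
    m=np.zeros(g.shape,bool); m[v-10:v+11,u-10:u+11]=1; m&=(g<60)&(Q[...,2]>20); q=Q[m]; z=np.median(q,0); q=q[np.linalg.norm(q-z,axis=1)<14]
    b=least_squares(lambda p:np.linalg.norm(q-p,axis=1)-10,q.mean(0)-[0,0,6],loss="soft_l1").x; print(len(q),b.round(1),"deg from top to +x",np.degrees(np.arctan2(b[0]-1.2,b[2]-95)).round(1))
m=(abs(Q[...,1]+31)<5)&(Q[...,2]>60)&(Q[...,2]<140)&(abs(Q[...,0])<40);a=Q[m]
print("collar",least_squares(lambda p:np.hypot(a[:,0]-p[0],a[:,2]-p[1])-30,[0,95],loss="soft_l1").x)
m=(abs(Q[...,1]-15)<12)&(Q[...,2]>70)&(Q[...,2]<140)&(abs(Q[...,0])<30);a=Q[m]
print("shaft",least_squares(lambda p:np.hypot(a[:,0]-p[0],a[:,2]-p[1])-16,[0,95],loss="soft_l1").x)
# rectified dial: resample on (y,z) grid on the face plane
hub=np.nanmedian(Q[198:203,176:181].reshape(-1,3),0);print(hub)
T=None
fc=(abs(Q[...,1]-hub[1])<36)&(abs(Q[...,2]-hub[2])<38)&(Q[...,0]<hub[0]+4)&(Q[...,0]>hub[0]-6)
v,u=np.where(fc);q=Q[fc]
H,_=cv2.findHomography(np.c_[u,v].astype(float),np.c_[300-(q[:,1]-hub[1])*7,300-(q[:,2]-hub[2])*7],cv2.RANSAC,8)
# refine hub: viewer from -x: right = -y
R_=cv2.warpPerspective(im,H,(600,600),flags=cv2.INTER_CUBIC);save(R_,"pics/dial5.png")
```

```text
255 [-42.  114.7  50.4] deg from top to +x -135.9
402 [-43.1 114.8 140.8] deg from top to +x -44.0
246 [ 47.3 113.2 142.1] deg from top to +x 44.4
collar [  0.21731751 101.32192282]
shaft [ 1.11747416 96.03642462]
[-14.15929145 -31.10577273 195.26932283]
```

View pics/dial5.png

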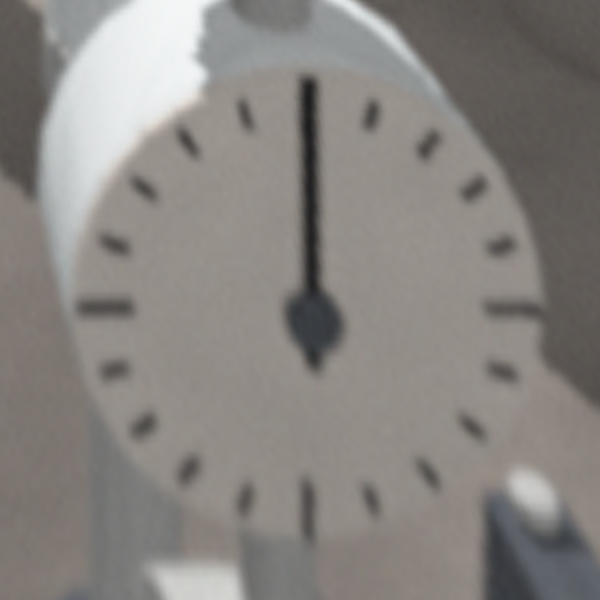

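The rectified dial shows the pointer leaning about 1.5° left of straight up. The collar is offset (-0.9,+5.3), or about 10° short, and the star bookkeeping leaves about 7°. I'll nudge the spoke from 44° to about 53°.

```bash
python3 -m handwheel '0 0 0 0 8.5 0 1;0 0 0 0 8.5 0 1;0 0 0 0 8.5 0 1;0 0 0 0 8.5 0 1;-25 35 0 0 0 0 1;-24 35 0 0 0 0 1;0 0 30 0 0 0 1;0 0 40 0 0 0 1;0 0 40 0 0 0 1;0 0 36 0 0 0 1;0 0 0 0 0 0 1;0 0 0 0 0 0 1'; python3 -c "
from h import *
print(fix(np.array(manip.get_state()['tool_pos'])))"
```

```text
time: 12.85
tool_pos: [581.3, 19.6, 123.0]
eef_rot: [0.105, 0.995, -0.0, -0.0]
contact_force: [0.6, 0.0, 0.1]
opening: 0.002
gripper_force: 0.0
[  2.85880008 114.99787395 122.99700146]
```

```bash
python3 -m handwheel '-6 0 0 0 0 0 1;-5 0 0 0 0 0 1;-3 0 0 0 0 0 1;-2 0 0 0 0 0 1;-2 0 0 0 0 0 1;-1.5 0 0 0 0 0 1;0 0 0 0 0 0 1;0 0 0 0 0 0 1'; python3 -c "
from h import *
print(fix(np.array(manip.get_state()['tool_pos'])))"; python3 -m handwheel '4 0 0 0 0 0 1;5 0 -30 0 0 0 1;0 0 -45 0 0 0 1;0 0 -45 0 0 0 1;30 -35 -25 0 0 0 1;30 -35 0 0 0 0 1;0 0 0 0 -8.5 0 1;0 0 0 0 -8.5 0 1;0 0 0 0 -8.5 0 1;0 0 0 0 -8.5 0 1;0 0 0 0 0 0 1;0 0 0 0 0 0 1'
cat > chk.py <<'E'
from h import *
from scipy.optimize import least_squares
im,P,s=snap("wrist"); Q=fix(P);g=im.mean(-1)
m=(g<60)&(abs(Q[...,1]-114)<16)&(Q[...,2]>30)&(Q[...,2]<175)&(np.hypot(Q[...,0]-1.2,Q[...,2]-95)>52)&(np.hypot(Q[...,0]-1.2,Q[...,2]-95)<80)
n,l,st,ce=cv2.connectedComponentsWithStats(m.astype(np.uint8))
for i in range(1,n):
    if st[i,4]<60: continue
    q=Q[l==i]; b=least_squares(lambda p:np.linalg.norm(q-p,axis=1)-10,q.mean(0)-[0,0,6],loss="soft_l1").x; print(st[i,4],b.round(1),"deg",np.degrees(np.arctan2(b[0]-1.2,b[2]-95)).round(1))
def cir(y,w,r,X):
    a=Q[(abs(Q[...,1]-y)<w)&(Q[...,2]>60)&(Q[...,2]<140)&(abs(Q[...,0])<X)]
    return least_squares(lambda p:np.hypot(a[:,0]-p[0],a[:,2]-p[1])-r,[0,95],loss="soft_l1").x
c=cir(-31,5,30,40);s=cir(15,12,16,30);print(c,s,np.degrees(np.arctan2(*(c-s))))
m=(abs(Q[...,1]+31)<36)&(abs(Q[...,2]-195)<38)&(Q[...,0]<-10)&(Q[...,0]>-20)
v,u=np.where(m);q=Q[m]
H,_=cv2.findHomography(np.c_[u,v].astype(float),np.c_[300-(q[:,1]+31)*7,300-(q[:,2]-195)*7],cv2.RANSAC,8)
save(cv2.warpPerspective(im,H,(600,600),flags=cv2.INTER_CUBIC),"pics/dial6.png")
E
python3 chk.py
```

```text
time: 13.65
tool_pos: [598.3, 15.9, 122.4]
eef_rot: [0.104, 0.995, 0.0, -0.0]
contact_force: [-2.9, 1.1, 2.7]
opening: -0.0
gripper_force: 1.9
[ 20.17224926 114.94520159 122.41948317]
time: 14.85
tool_pos: [517.9, -37.0, 267.1]
eef_rot: [0.1, 0.951, -0.031, 0.29]
contact_force: [0.9, -0.4, 0.8]
opening: -0.005
gripper_force: 0.0
281 [-46.5 114.8  55.5] deg -129.6
469 [-37.9 114.7 145.5] deg -37.8
235 [ 52.  113.1 136.9] deg 50.5
[  0.76652046 101.29249739] [ 1.17687587 95.95403397] -4.395551246055601
```

View pics/dial6.png

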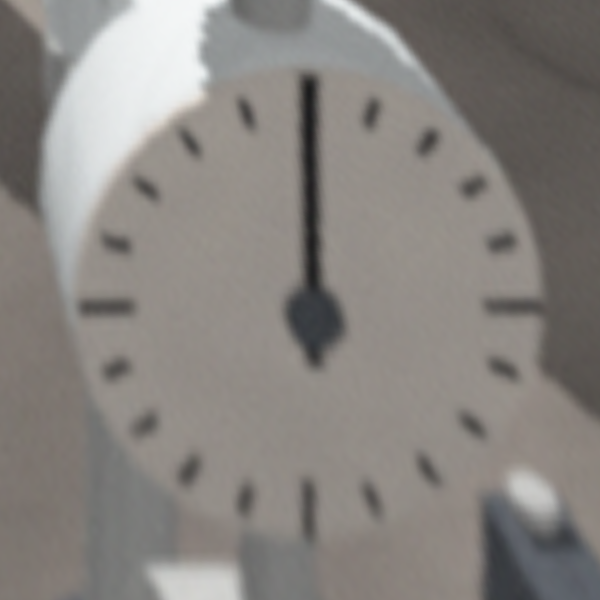

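The star moved about 6.5° and the collar fit now gives -4°. I'll cross-check with a fit of pointer against star angle over the recorded views.

Run:
```python
from h import *
from scipy.optimize import least_squares
im,P,s=snap("wrist")
D=[(np.load(f"{n}.npz")["im"],np.load(f"{n}.npz")["P"],t) for n,t in (("w1",0),("w4",78.5),("w5",134.1))]+[(im,P,140.6)]
th=[];ph=[]
for im,P,t in D:
    Q=fix(P);m=(abs(Q[...,1]+31)<36)&(abs(Q[...,2]-195)<38)&(Q[...,0]<-10)&(Q[...,0]>-20)
    v,u=np.where(m);q=Q[m]
    H,_=cv2.findHomography(np.c_[u,v].astype(float),np.c_[300-(q[:,1]+31)*7,300-(q[:,2]-195)*7],cv2.RANSAC,8)
    W=cv2.warpPerspective(im,H,(600,600),flags=cv2.INTER_CUBIC).mean(-1)
    d=(W<75).astype(np.uint8); yy,xx=np.mgrid[:600,:600]; d[np.hypot(xx-305,yy-305)>165]=0
    n,l,st,_=cv2.connectedComponentsWithStats(d); k=1+np.argmax(st[1:,4]); pts=np.argwhere(l==k)[:,::-1].astype(np.float32)
    vx,vy,x0,y0=cv2.fitLine(pts,cv2.DIST_HUBER,0,.01,.01).ravel()
    far=pts[np.argmax(np.hypot(*(pts-[305,312]).T))]-[305,312]; sg=np.sign(far@[vx,vy]); a=np.degrees(np.arctan2(sg*vx,-sg*vy)); print(t,len(pts),a); th.append(t);ph.append(a)
th=np.radians(th);ph=np.array(ph);ph[ph>90]-=360
f=least_squares(lambda p:(-np.degrees(1.5)*(1-np.cos(th-p[0]))+p[1]-ph),[2.5,0]);print(np.degrees(f.x[0]),f.x[1],f.fun)
for b in (0,-1): print([ (np.degrees(t+np.arccos(1+min(0,(p-b))/np.degrees(1.5)))) for t,p in zip(th,ph)])
```

```text
0 4212 -148.97026147734846
78.5 4703 -44.97323395102953
134.1 4258 -1.4554014907639234
140.6 4312 -1.83111655742431
137.83338260226884 -1.2984731623783428 [-1.97297103  1.5659596  -0.02545703  0.43246999]
[np.float64(137.1677827131852), np.float64(140.02908006033041), np.float64(144.65934255490515), np.float64(152.44848435053407)]
[np.float64(136.19602203842217), np.float64(139.26792940623434), np.float64(140.00092189543432), np.float64(148.5746615469106)]
```

The fit puts the peak at a star angle of 138–140° and the star stands at 140.6°. The shaft axis height is unchanged at 96.0 mm by fit, as at the start, and the robot is clear.

```bash
python3 -c "
from workcell import manip
print(manip.hand_in())"
```

```text
the job is handed in; nothing more can be done
None
```

The job is handed in, no verdict returned: the carriage is down on its stop ring, the shaft is turned to within about 3° (up to about 4° by the collar fit) of its highest reading with the pointer straight up, the shaft axis is at its starting height in the V-blocks, and the robot is clear, after about 15 s of the 72 s allowed.

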